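# Sort the battery junction-box parts from the clip strip into their outlined trays

### The arm

A 6-joint arm with a two-finger parallel gripper is mounted at the origin on the work surface. World frame = base frame: x ahead of the robot, y to its left, z up, the work surface at z = 0. Lengths are in mm, angles in rad, forces in N, time in s.
With the tool pointing down it reaches from about 350 to 875 mm from the base axis. Payload 4.2 kg.
Tool frame: the origin (TCP) lies at the very end of the fingers, on their centre line; the grasp point (between the pads) lies 19 mm behind it (arm.grip_point_offset is the distance from the TCP to the grasp point, in mm); z points along the fingers, y is the direction in which the jaws open and shut (so a half turn about z gives the same grasp; the last joint's range is limited). The gripper opens to 85 mm and grips with 20 to 120 N. Pads are 22 mm wide; open, the fingers measure 114 mm over their backs; the gripper's body (76 mm by 85 mm) begins 54 mm behind the grasp point. The pads swing forward as they close: fully open they stand 13 mm farther back than shut.
Start: joints at [1.433, 0.385, 0.008, 0, -1.194, -0.259], TCP at [241.51, 576.431, 231.312] pointing down, gripper open.
Joint ranges: [-3.14, 3.14], [-1.21, 2.06], [-1.07, 1.41], [-3.16, 2.05], [-2.99, -0.16], [-3.1, 3.1]. Speed limits (rad/s): [2.79, 2.79, 3.14, 3.14, 3.14, 3.14].

### API

Orientations are given as a unit quaternion [x, y, z, w].
In Python, from bench import arm gives the robot as it stands.
- The arm moves only by the tool drive_tool, never from a script. Its argument "steps" is a list of rows, each a list of 5 numbers: the shift along the tool's x, y, z in m, then the turn about the tool's z in degrees, then the finger opening in m, from 0 to 0.0854. A call has 1 to 20 rows; each row shifts and turns the commanded pose from where the row before left it, along the tool's axes as they then stand; what a row does not reach is not made up. A row lasts 1/10 s, in which the tool goes at most 50 mm and 8.59 degrees, less where a joint would pass 70% of its speed; a pose out of reach is approached as far as the arm can. A call is refused whole if a number of a shift passes 0.05 or a number of a turn 8.59, either way. A call with a gripper value outside its range is refused whole. The fingers move at their own pace and stop on an object; the grip force is fixed at half the most. Time passes only in rows, so rows that do not move let the fingers close. It gives the time, the measured TCP pose, the force and the opening at its end, in the units of the state.
- arm.read_state(): the state, without advancing time (a new reading comes with each control period).
- arm.get_image(name): name is "scene" or "side" or "wrist"; returns (picture, depth): 384x512x3 uint8, blue, green, red; 384x512 float32, mm along the optical axis (not along the pixel's ray), 0 where there is no reading.
- arm.camera_params(name): a dict with "K" (3x3 intrinsics, pixels), "world_to_cam" (4x4, takes a point from world to camera coordinates); the wrist camera has in their place "mount" (4x4, takes a point from camera to tool coordinates, whose origin is the TCP and whose axes are the flange's). Camera axes: x right, y up, looking along -z (the intrinsics and any distortion apply to the point x, -y, -z); pixel columns grow to the right and rows downward; lengths in mm; the calibration is good to about 2 mm. A picture is of the moment at which its call begins: read the wrist's pose just before it. camera_params takes no time and is no camera call.
- arm.job_done(): hands the job in, once; it reports no verdict.
The state is a dict: "clock": time; "joints": joint angles; "joint_vel": joint speeds; "joint_efforts": joint torques, N m; "position": TCP position; "ee_rot": TCP orientation; "contact_force": force on the tool from outside, world axes, zero at the start; "wrist_torque": the same for the moment, N m; "gripper_width": finger opening in mm.
Only numpy, scipy, OpenCV 4.12 (cv2) and the standard library are available. Lean on these libraries where they do the work, as an engineer would, in place of code of your own. Each camera call takes 0.05 s, during which the arm holds its last target.

### The job

Four parts of the battery's junction box are snapped into the sprung clip strip. Pull them out of their clips and stand each upright on its foot in the middle of the tray whose black outline has the shape of its head, turned so that it covers the outline. At the end all four stand in their own trays, let go and still.

Things in the scene. Friction and masses are not known exactly. Their poses are not given: they have to be found in the camera images.
- long_fuse: White ceramic fuse, plain rectangular head with two thin steel bands, 24 (x) x 48 (y), from 20 to 50 above the underside; grip it across x. Below it a neck 24 x 22 and a black foot 30 (x) x 36 (y) x 6. Origin: centre of the foot's underside, z up; at the start x lies across the strip, y along it. 0.08-0.21 kg. mm.
- round_contactor: Grey contactor, round head of diameter 42, from 20 to 54 above the underside, two copper studs on top; grip it across x. Below it a neck 24 x 22 and a black foot 30 (x) x 36 (y) x 6. Origin: centre of the foot's underside, z up; at the start x lies across the strip, y along it. 0.08-0.21 kg. mm.
- square_relay: White relay, square head 36 x 36, from 20 to 56 above the underside; grip it across x. Below it a neck 24 x 22 and a black foot 30 (x) x 36 (y) x 6. Origin: centre of the foot's underside, z up; at the start x lies across the strip, y along it. 0.08-0.21 kg. mm.
- waisted_fuse: White fuse with steel end plates, head like a capital I from above: 56 long (y), end plates 40 (x) x 9 (y), waist 18 (x) between them; from 20 to 50 above the underside; grip the waist across x. Below it a neck 24 x 22 and a black foot 30 (x) x 36 (y) x 6. Origin: centre of the foot's underside, z up; at the start x lies across the strip, y along it. 0.08-0.21 kg. mm.
- clip_strip: Fixed dark steel strip 56 (x) x 304 (y), one part at each of y = -108, -36, 36, 108, on its floor 10 above the underside. Origin: centre of the underside. Two sprung pawls per part, on its y sides, hook over the foot; they yield to a straight pull up (up to 14 N, first 15 mm). Pawls and posts stay below 25 height; x sides free. mm.
- tray_long: Fixed white tray 90 x 90, rim 10 high, 4 wide; floor 6 above the underside. Flush in mid-floor a black outline: rectangle 26 (x) x 50 (y). For long_fuse. Origin: centre of the underside, z up; x, y as the part's when it matches the outline. The four trays differ only in outline. mm.
- tray_round: Fixed white tray 90 x 90, rim 10 high, 4 wide; floor 6 above the underside. Flush in mid-floor a black outline: disc, diameter 44. For round_contactor. Origin: centre of the underside, z up; x, y as the part's when it matches the outline. The four trays differ only in outline. mm.
- tray_square: Fixed white tray 90 x 90, rim 10 high, 4 wide; floor 6 above the underside. Flush in mid-floor a black outline: square 38 x 38. For square_relay. Origin: centre of the underside, z up; x, y as the part's when it matches the outline. The four trays differ only in outline. mm.
- tray_waisted: Fixed white tray 90 x 90, rim 10 high, 4 wide; floor 6 above the underside. Flush in mid-floor a black outline: capital I, 57 long (y), end bars 42 (x) x 10, waist 19 (x). For waisted_fuse. Origin: centre of the underside, z up; x, y as the part's when it matches the outline. The four trays differ only in outline. mm.
Not all that is in view belongs to the job. Leave any blue look-alike of the long_fuse alone.

How it is judged (in metres and radians):
At the end, for the whole second after the job is handed in: Each part stands in its own tray: centred within 12 mm, foot on the tray floor (underside 3 to 10 mm above the tray's), tilt under 0.1 rad, turned within 0.26 rad of the outline (either way round; square: any quarter turn; round: any turn), slower than 20 mm/s (horizontal distance between long_fuse and tray_long below 0.012 m and z of long_fuse in the frame of tray_long between 0.003 and 0.01 m and angle between each of long_fuse, round_contactor, square_relay, waisted_fuse's own z axis and vertical below 0.1 rad and linear speed of each of long_fuse, round_contactor, square_relay, waisted_fuse below 0.02 m/s and angle between the x axis of long_fuse and the x axis of tray_long, either way round below 0.26 rad and horizontal distance between round_contactor and tray_round below 0.012 m and z of round_contactor in the frame of tray_round between 0.003 and 0.01 m and horizontal distance between square_relay and tray_square below 0.012 m and z of square_relay in the frame of tray_square between 0.003 and 0.01 m and (angle between the x axis of square_relay and the x axis of tray_square, either way round below 0.26 rad or angle between the x axis of square_relay and the y axis of tray_square, either way round below 0.26 rad) and horizontal distance between waisted_fuse and tray_waisted below 0.012 m and z of waisted_fuse in the frame of tray_waisted between 0.003 and 0.01 m and angle between the x axis of waisted_fuse and the x axis of tray_waisted, either way round below 0.26 rad); the robot touches nothing.
It also fails if it takes over 96 s, if anything falls off the work surface, if the arm or the gripper's body presses on something with over 40 N, if the wrist force passes 120 N, or if a joint passes its speed limit or range.

## Working session

There is one attempt and no reset: what is moved stays moved. The work goes in short steps, Python scripts to look and compute and a tool call to move; the robot and the scene stay as the last step left them, time stands still between calls to the robot, and variables do not carry over. Pictures are saved under pics/ and viewed, and the job is handed in when it is done.

Besides the shell and the picture viewer there is one more tool, called after "Emit:" as name(argument=value, ...), one argument or row to a line, values as JSON. drive_tool: Moves the arm, as the interface text tells. Its arguments: {"type":"object","properties":{"steps":{"type":"array"}},"required":["steps"]}

```bash
mkdir -p pics; ls
cat > h.py <<'E'
import numpy as np, cv2
from bench import arm
from scipy.spatial.transform import Rotation as R
def ext(name,st=None):
    p=arm.camera_params(name); K=np.array(p["K"])
    if name=="wrist":
        st=st or arm.read_state()
        T=np.eye(4);T[:3,:3]=R.from_quat(st["ee_rot"]).as_matrix();T[:3,3]=st["position"]
        return K,T@np.array(p["mount"]),p
    return K,np.linalg.inv(np.array(p["world_to_cam"])),p
def ray(px,K,C,p,z):
    px=np.array(px,float).reshape(-1,2)
    d=p.get("dist",p.get("distortion"))
    if d is not None: u=cv2.undistortPoints(px.reshape(-1,1,2),K,np.array(d,float)).reshape(-1,2)
    else: u=np.c_[(px[:,0]-K[0,2])/K[0,0],(px[:,1]-K[1,2])/K[1,1]]
    D=np.c_[u[:,0],-u[:,1],-np.ones(len(u))]@C[:3,:3].T
    o=C[:3,3]; t=(z-o[2])/D[:,2]
    return o+t[:,None]*D
E
python3 - <<'E'
from h import *
st=arm.read_state();print(st)
for n in ["scene","side","wrist"]:
    K,C,p=ext(n,st);print(n,list(p.keys()),K.round(1).tolist(),C.round(3).tolist(),{k:v for k,v in p.items() if k not in("K","world_to_cam","mount")})
    im,d=arm.get_image(n);cv2.imwrite(f"pics/{n}0.png",im);np.save(f"pics/{n}0.npy",d)
E
```

```text
pics
{'clock': 0.0, 'joints': array([ 1.43258038e+00,  3.85574360e-01,  6.64678218e-03, -5.03296959e-04,
       -1.19400682e+00, -2.58583405e-01]), 'joint_vel': array([ 1.59783371e-04,  6.83856386e-06, -7.17969115e-04,  6.41033908e-04,
        6.05707950e-04,  4.64162409e-04]), 'joint_efforts': array([-9.46954460e-04, -3.92288840e+01,  1.88403922e+01,  4.18649286e+00,
       -4.63301971e-03,  1.03801221e-05]), 'position': array([241.30890999, 575.91169502, 230.21840252]), 'ee_rot': array([ 9.80364368e-01, -1.97191552e-01, -1.69173168e-04,  1.08116902e-03]), 'contact_force': array([-0.16537087,  0.55982544, -0.50868648]), 'wrist_torque': array([-0.00202236,  0.00201766,  0.03221804]), 'gripper_width': 85.43635290235585}
scene ['K', 'world_to_cam'] [[386.1, 0.0, 255.3], [0.0, 386.1, 190.1], [0.0, 0.0, 1.0]] [[-0.086, -0.723, 0.685, 1050.397], [0.996, -0.064, 0.058, 26.606], [0.002, 0.687, 0.726, 601.395], [0.0, 0.0, 0.0, 1.0]] {}
side ['K', 'world_to_cam'] [[354.7, 0.0, 255.7], [0.0, 354.7, 192.6], [0.0, 0.0, 1.0]] [[0.99, 0.084, -0.114, 434.187], [-0.141, 0.664, -0.734, -545.195], [0.014, 0.743, 0.669, 567.371], [0.0, 0.0, 0.0, 1.0]] {}
wrist ['K', 'mount'] [[318.2, 0.0, 257.6], [0.0, 318.2, 193.4], [0.0, 0.0, 1.0]] [[-0.387, 0.876, 0.288, 315.042], [-0.922, -0.368, -0.119, 545.556], [0.002, -0.312, 0.95, 371.604], [0.0, 0.0, 0.0, 1.0]] {}
```

View pics/scene0.png

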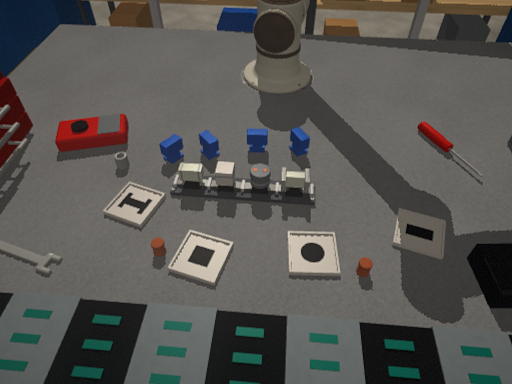

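View pics/side0.png

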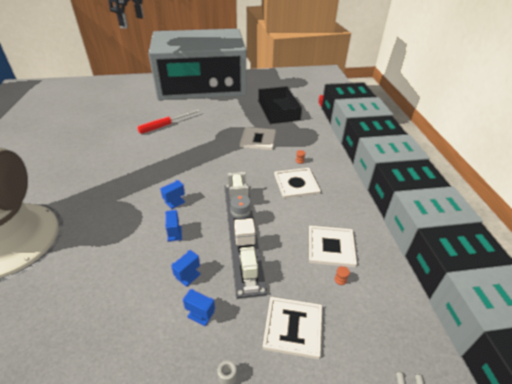

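View pics/wrist0.png

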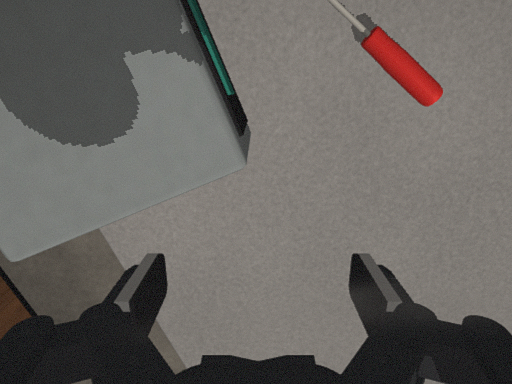

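Run:
```python
import cv2,numpy as np
a=cv2.imread("pics/scene0.png")[120:300,95:330]; cv2.imwrite("pics/sc_crop.png",cv2.resize(a,None,fx=3.3,fy=3.3,interpolation=cv2.INTER_CUBIC))
a=cv2.imread("pics/side0.png")[110:370,150:370]; cv2.imwrite("pics/si_crop.png",cv2.resize(a,None,fx=2.3,fy=2.3,interpolation=cv2.INTER_CUBIC))
```

```text
(no output)
```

View pics/sc_crop.png

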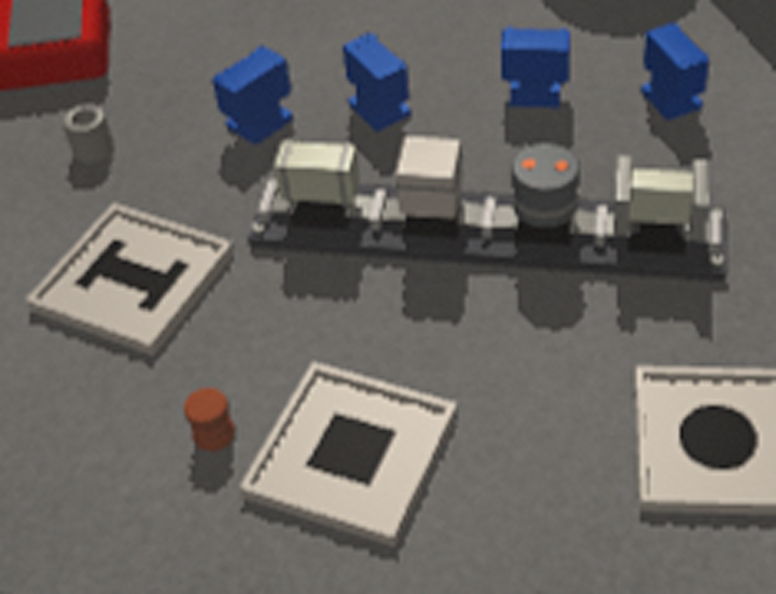

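View pics/si_crop.png

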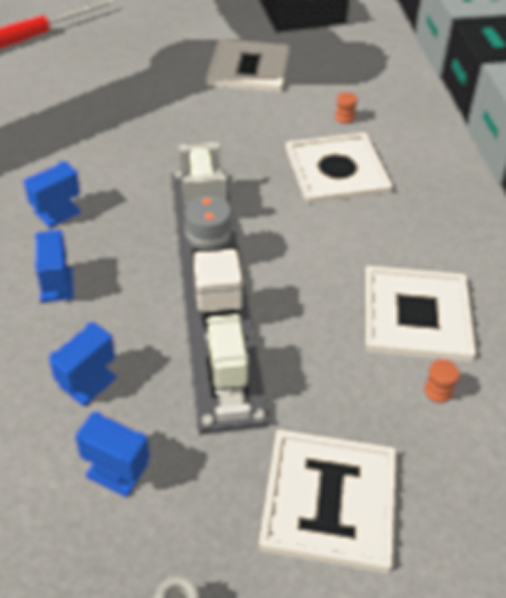

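Run:
```python
from h import *
for n in ["scene","side"]:
    im=cv2.imread(f"pics/{n}0.png"); K,C,p=ext(n); g=im.max(2)
    m=(g<60).astype(np.uint8)
    c,_=cv2.findContours(m,cv2.RETR_EXTERNAL,cv2.CHAIN_APPROX_NONE)
    for k in c:
        A=cv2.contourArea(k)
        if 100<A<1500:
            x,y,w,h=cv2.boundingRect(k)
            if x<3 or y<3: continue
            mk=np.zeros(g.shape,np.uint8);cv2.drawContours(mk,[k],-1,1,-1)
            ring=cv2.dilate(mk,np.ones((9,9)))-cv2.dilate(mk,np.ones((5,5)))
            if np.median(g[ring>0])<100: continue
            q=ray(k.reshape(-1,2),K,C,p,6)[:,:2].astype(np.float32)
            M=cv2.moments(q.reshape(-1,1,2)); r=cv2.minAreaRect(q)
            print(n,(x+w//2,y+h//2),"cent",np.round([M['m10']/M['m00'],M['m01']/M['m00']],1),"rect",np.round(r[0],1),np.round(r[1],1),round(r[2],1))
    # blue
    hsv=cv2.cvtColor(im,cv2.COLOR_BGR2HSV)
    b=cv2.inRange(hsv,(105,150,60),(130,255,255))
    nn,l,s,ce=cv2.connectedComponentsWithStats(b)
    for i in range(1,nn):
        if 80<s[i,4]<2500 and s[i,1]>100:
            print(n,"blue",ce[i].round(),ray(ce[i],K,C,p,25)[0].round())
    d=np.load(f"pics/{n}0.npy"); 
    v,u=np.mgrid[0:384,0:512]
    P=np.stack([(u-K[0,2])/K[0,0]*d,-(v-K[1,2])/K[1,1]*d,-d,np.ones_like(d)],-1)@C.T
    np.save(f"pics/{n}_xyz.npy",P[...,:3])
    X=P[...,:3]
    # parts: elevated 
    roi=(X[...,2]>52)&(X[...,2]<75)&(X[...,0]>350)&(X[...,0]<760)&(abs(X[...,1])<250)&(d>0)
    nn,l,s,ce=cv2.connectedComponentsWithStats(roi.astype(np.uint8),connectivity=4)
    for i in range(1,nn):
        if s[i,4]>25:
            q=X[l==i]; r=cv2.minAreaRect(q[:,:2].astype(np.float32))
            print(n,"hi",ce[i].round(),np.median(q,0).round(1),np.round(r[0],1),np.round(r[1],1),round(r[2],1),np.percentile(q[:,2],90).round(1))
```

```text
scene (201, 256) cent [ 661.7 -106. ] rect [ 661.6 -106.4] [35.1 35.1] 76.1
scene (312, 252) cent [636.1  96.8] rect [636.3  97.1] [40.4 38.8] 42.1
scene (420, 232) cent [571.6 303.3] rect [571.5 303.4] [49.6 24.7] 73.5
scene (135, 203) cent [ 546.3 -265.6] rect [ 546.2 -265.6] [53.5 38.3] 72.4
scene (79, 126) cent [ 306.7 -481.7] rect [ 306.4 -482. ] [41.1 42.8] 5.1
scene blue [299. 141.] [341.  68.  25.]
scene blue [257. 139.] [343. -31.  25.]
scene blue [209. 144.] [ 372. -140.   25.]
scene blue [171. 148.] [ 392. -222.   25.]
scene hi [225. 170.] [493.9 -82.9  64. ] [486.7 -83.6] [36.3 39. ] 88.6 65.7
scene hi [191. 169.] [ 489.8 -153.8   58.5] [ 487.1 -155.2] [25.2 48.2] 0.2 59.7
scene hi [260. 172.] [492.  -11.4  62.2] [487.4 -11.5] [39.8 40.3] 77.3 63.7
scene hi [296. 176.] [492.1  61.2  58.3] [489.3  60. ] [41.2 55.1] 0.4 59.7
side (293, 327) cent [ 544.8 -267.2] rect [ 545.1 -266.5] [51. 36.] 72.5
side (332, 245) cent [ 660.3 -106.8] rect [ 660.5 -106.6] [29.1 30.4] 75.9
side (374, 138) cent [904.5 308.6] rect [886.7 298.6] [275.4 152.3] 28.3
side (280, 105) cent [666.9 495. ] rect [668.  495.1] [124.4 229.4] 5.1
side (349, 101) cent [905.3 542. ] rect [879.  525.9] [291.9 158.1] 34.2
side blue [173. 194.] [340.  69.  25.]
side blue [173. 226.] [342. -30.  25.]
side blue [186. 268.] [ 370. -139.   25.]
side blue [199. 306.] [ 391. -221.   25.]
side hi [237. 182.] [485.4  52.   59.4] [485.   57.8] [39.4 58.9] 1.0 60.7
side hi [240. 203.] [483.  -19.5  63.6] [483.2 -14. ] [41.4 39.5] 82.7 65.0
side hi [244. 228.] [484.1 -91.6  65.3] [484.1 -86.1] [36.2 35.9] 89.5 66.7
side hi [248. 259.] [ 483.2 -160.4   59.5] [ 483.4 -157. ] [24.  48.9] 0.0 60.6
```

Emit:
drive_tool(
  steps=[
    [0.03,0.04,0,0,0.085],
    [0.03,0.04,0,0,0.085],
    [0.03,0.04,0,0,0.085],
    [0.03,0.04,0,0,0.085],
    [0.03,0.04,0,0,0.085],
    [0.03,0.04,0,0,0.085],
    [0,0,0,8.4,0.085],
    [0,0,0,8.4,0.085],
    [0,0,0,8.4,0.085],
    [0,0,0,8.4,0.085],
    [0,0,0,8.4,0.085],
    [0,0,0,8.4,0.085],
    [0,0,0,8.4,0.085],
    [0,0,0,8.4,0.085],
  ],
)

```text
clock: 1.55
position: [314.6, 285.3, 231.1]
ee_rot: [-0.705, 0.709, 0.0, -0.0]
contact_force: [0.6, 0.2, 0.5]
gripper_width: 85.2
```

Emit:
drive_tool(
  steps=[
    [0.038,-0.029,0.005,0,0.085],
    [0.038,-0.029,0.005,0,0.085],
    [0.038,-0.029,0.005,0,0.085],
    [0.038,-0.029,0.005,0,0.085],
    [0.038,-0.028,0.005,0,0.085],
    [0.036,-0.028,0.005,0,0.085],
    [0,0,0,0,0.085],
    [0,0,0,0,0.085],
  ],
)

```text
clock: 2.35
position: [487.0, 58.6, 200.6]
ee_rot: [-0.706, 0.708, 0.0, -0.001]
contact_force: [-0.5, 0.3, 0.9]
gripper_width: 84.5
```

```bash
cat > wr.py <<'E'
from h import *
import sys
nm=sys.argv[1]
st=arm.read_state();print(st["position"].round(1),st["ee_rot"].round(4),st["joints"].round(3))
im,d=arm.get_image("wrist");K,C,p=ext("wrist",st)
cv2.imwrite(f"pics/{nm}.png",im)
v,u=np.mgrid[0:384,0:512]
X=(np.stack([(u-K[0,2])/K[0,0]*d,-(v-K[1,2])/K[1,1]*d,-d,np.ones_like(d)],-1)@C.T)[...,:3]
np.save(f"pics/{nm}.npy",X)
for zt in (59.5,64,66):
  roi=(abs(X[...,2]-zt)<2.5)&(X[...,0]>440)&(X[...,0]<540)&(abs(X[...,1]+48)<170)&(d>0)
  nn,l,s,ce=cv2.connectedComponentsWithStats(roi.astype(np.uint8),connectivity=4)
  for i in range(1,nn):
    if s[i,4]>300:
        q=X[l==i]; r=cv2.minAreaRect(q[:,:2].astype(np.float32))
        print(zt,"hi",ce[i].round(),np.median(q,0).round(1),np.round(r[0],1),np.round(r[1],1),round(r[2],1))
E
python3 wr.py w1
```

```text
[487.   58.6 200.6] [-7.065e-01  7.077e-01  4.000e-04 -7.000e-04] [ 0.451  0.183 -0.359 -0.    -1.03  -0.453]
59.5 hi [257. 179.] [487.2  56.9  58.7] [486.7  59. ] [55.7 39.1] 89.9
64 hi [259.  14.] [485.3 -76.3  64.7] [485.4 -76.2] [20.1 35.9] 89.9
64 hi [259.  99.] [485.3 -13.1  62.9] [485.3 -12.3] [40.4 40.4] 42.8
66 hi [259.  14.] [485.3 -76.7  64.8] [485.4 -76.2] [19.7 35.7] 89.9
```

View pics/w1.png

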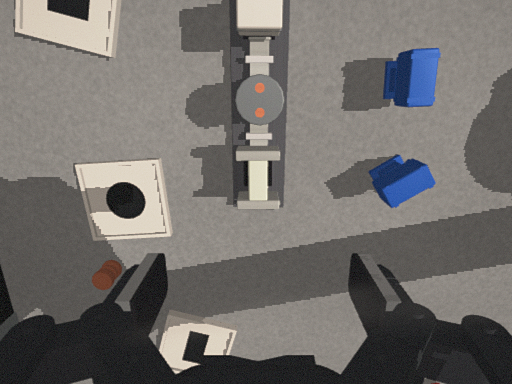

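Candidates (scene pixels): long_fuse (190,173), square_relay (225,173), round_contactor (260,176) and waisted_fuse (295,180). The blue decoys at (171,148), (209,144), (257,139) and (299,141) are to be left alone. The wrist close-up shows the waisted fuse at (258,180), with its I-shape clear, and the contactor at (259,99). I take the waisted fuse first.

Emit:
drive_tool(
  steps=[
    [0,0,0.04,0,0.085],
    [0,0,0.04,0,0.085],
    [0,0,0.04,0,0.085],
    [0,0,0.025,0,0.085],
    [0,0,0.015,0,0.085],
    [0,0,0.006,0,0.085],
    [0,0,0,0,0.085],
    [0,0,0,0,0],
    [0,0,0,0,0],
    [0,0,0,0,0],
    [0,0,0,0,0],
    [0,0,0,0,0],
    [0,0,0,0,0],
    [0,0,0,0,0],
    [0,0,0,0,0],
  ],
)

```text
clock: 3.9
position: [487.4, 59.8, 35.9]
ee_rot: [0.708, -0.707, 0.0, -0.0]
contact_force: [-0.9, 0.1, 6.3]
gripper_width: 17.1
```

Emit:
drive_tool(
  steps=[
    [0,0,-0.002,0,0],
    [0,0,-0.003,0,0],
    [0,0,-0.004,0,0],
    [0,0,-0.004,0,0],
    [0,0,-0.004,0,0],
    [0,0,-0.004,0,0],
    [0,0,-0.006,0,0],
    [0,0,-0.02,0,0],
    [0,0,-0.025,0,0],
    [0,0,-0.025,0,0],
    [0,0,0,0,0],
  ],
)

```text
clock: 5.0
position: [489.4, 60.5, 136.3]
ee_rot: [0.708, -0.706, 0.002, -0.004]
contact_force: [0.2, -0.0, -0.5]
gripper_width: 16.9
```

```bash
python3 wr.py w2
python3 - <<'E'
from h import *
im,d=arm.get_image("side");cv2.imwrite("pics/s2.png",im)
E
```

```text
[489.4  60.5 136.3] [ 0.7078 -0.7064  0.0019 -0.0038] [ 0.454  0.255 -0.45   0.001 -0.857 -0.453]
64 hi [266.   2.] [485.1 -67.4  64.2] [485.8 -67.5] [ 2.9 35.5] 89.3
64 hi [265.  99.] [485.3 -12.8  62.8] [485.2 -12.5] [40.4 40.6] 33.3
```

View pics/s2.png

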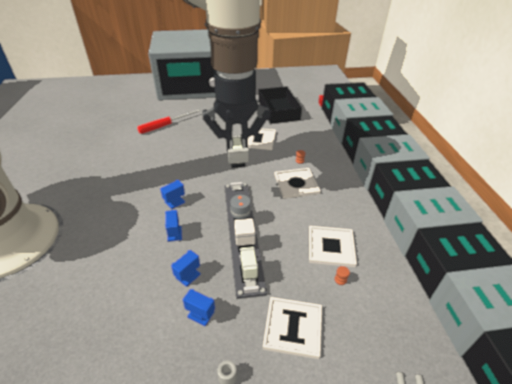

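View pics/w2.png

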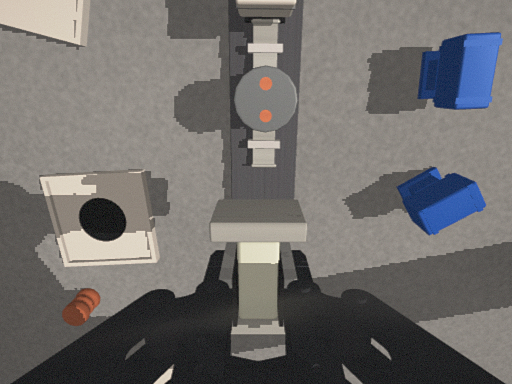

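```bash
cat > held.py <<'E'
import numpy as np,sys
X=np.load(f"pics/{sys.argv[1]}.npy"); P=np.array(eval(sys.argv[2]))
boxes=eval(sys.argv[3])
for (c0,c1,r0,r1) in boxes:
    q=X[r0:r1,c0:c1].reshape(-1,3)-P; print(np.median(q,0).round(1),q.min(0).round(1),q.max(0).round(1))
E
python3 held.py w2 "[489.4,60.5,136.3]" "[(215,302,204,216),(240,276,246,260),(240,276,300,316),(236,280,324,332)]"
```

```text
[ -0.3 -28.3   8.2] [ -39.7  -80.  -138.7] [ 40.8  26.5 141.1]
[ -0.4 -14.9  22.9] [ -7.6 -80.   21.2] [  7.2 -11.1 141.1]
[-0.2 12.5 22.9] [ -8.1 -80.   21.3] [  7.6  17.4 141.1]
[-0.5 23.3 23. ] [-10.1 -80.   21.5] [  9.6  26.2 141.1]
```

Emit:
drive_tool(
  steps=[
    [0.015,-0.003,0,0,0],
    [0.03,-0.006,0,0,0],
    [0.04,-0.007,0,0,0],
    [0.04,-0.007,0,0,0],
    [0.04,-0.007,0,0,0],
    [0.04,-0.007,0,0,0],
    [0.04,-0.007,0,0,0],
    [0.04,-0.007,0,0,0],
    [0.03,-0.004,0,0,0],
    [0.0116,-0.001,0,0,0],
    [0,0,0,6,0],
    [0,0,0,6,0],
    [0,0,0,5.6,0],
    [0,0,0,0,0],
    [0,0,0,0,0],
  ],
)

```text
clock: 6.6
position: [542.9, -266.2, 131.5]
ee_rot: [-0.592, 0.806, 0.001, -0.001]
contact_force: [-0.2, -0.3, -1.4]
gripper_width: 17.1
```

```bash
python3 wr.py w3
```

```text
[ 542.9 -266.2  131.5] [-5.921e-01  8.059e-01  8.000e-04 -5.000e-04] [-0.189  0.437 -0.177 -0.    -0.958 -0.115]
```

View pics/w3.png

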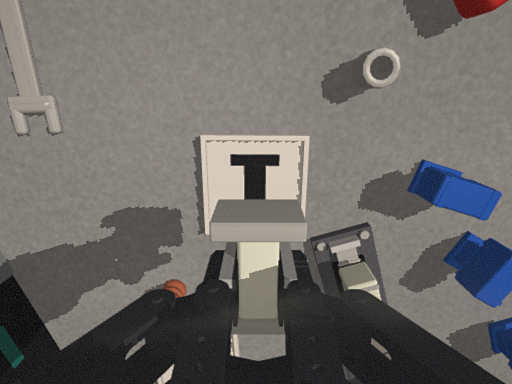

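Run:
```python
from h import *
st=arm.read_state();K,C,p=ext("wrist",st)
im=cv2.imread("pics/w3.png");m=(im.max(2)<60).astype(np.uint8);m[:140]=0;m[198:]=0;m[:,:215]=0;m[:,295:]=0
n,l,s,ce=cv2.connectedComponentsWithStats(m);i=1+np.argmax(s[1:,4]);print(s[i])
x,y,w,h=s[i,:4]
q=ray([[x-.5,y-.5],[x+w-.5,y-.5],[x-.5,164]],K,C,p,6);print(q.round(1))
mid=(q[0]+q[1])/2; Rm=R.from_quat(st["ee_rot"]).as_matrix(); tx=Rm[:,0]
u=q[1]-q[0];u/=np.linalg.norm(u);n_=np.array([-u[1],u[0],0]); 
if n_@tx<0:n_=-n_
print("bar ang vs tool y",np.degrees(np.arctan2(*(u@Rm[:,[0,1]]))), "centre",(mid-28.5*n_).round(1), "width",np.linalg.norm(q[1]-q[0]).round(1))
e=(mid-28.5*n_)-st["position"];print("err in tool",(e@Rm).round(1))
```

```text
[ 231  155   48   43 1140]
[[ 556.5 -298.7    6. ]
 [ 517.7 -286.5    6. ]
 [ 559.2 -290.9    6. ]]
bar ang vs tool y -0.026028611054840535 centre [ 545.6 -265.4    6. ] width 40.8
err in tool [ -1.6  -2.4 125.7]
```

Emit:
drive_tool(
  steps=[
    [-0.002,-0.0024,0.02,0,0],
    [0,0,0.03,0,0],
    [0,0,0.025,0,0],
    [0,0,0.012,0,0],
    [0,0,0.006,0,0],
    [0,0,0,0,0],
    [0,0,0,0,0],
  ],
)

```text
clock: 7.35
position: [547.2, -265.9, 40.5]
ee_rot: [-0.591, 0.806, -0.001, 0.001]
contact_force: [0.2, -0.5, -0.7]
gripper_width: 16.9
```

Emit:
drive_tool(
  steps=[
    [0,0.001,0.003,0,0],
    [0,0,0.002,0,0],
    [0,0,0.001,0,0],
    [0,0,0,0,0],
    [0,0,0,0,0],
  ],
)

```text
clock: 7.85
position: [545.4, -265.4, 33.4]
ee_rot: [-0.591, 0.807, -0.0, 0.0]
contact_force: [0.7, -0.3, -0.9]
gripper_width: 16.8
```

Emit:
drive_tool(
  steps=[
    [0,0,0.001,0,0],
    [0,0,0,0,0],
    [0,0,0,0,0],
  ],
)

```text
clock: 8.15
position: [545.3, -265.3, 32.3]
ee_rot: [-0.591, 0.807, 0.0, -0.0]
contact_force: [0.1, -0.1, -1.7]
gripper_width: 17.0
```

Emit:
drive_tool(
  steps=[
    [0,0,0.001,0,0],
    [0,0,0,0,0],
    [0,0,0,0,0],
  ],
)

```text
clock: 8.45
position: [545.5, -265.4, 32.0]
ee_rot: [-0.591, 0.807, -0.0, 0.0]
contact_force: [-1.2, 0.9, 4.7]
gripper_width: 16.6
```

Emit:
drive_tool(
  steps=[
    [0,0,0,0,0.03],
    [0,0,0,0,0.05],
    [0,0,0,0,0.085],
    [0,0,0,0,0.085],
    [0,0,0,0,0.085],
    [0,0,0,0,0.085],
    [0,0,-0.02,0,0.085],
    [0,0,-0.04,0,0.085],
    [0,0,-0.04,0,0.085],
    [0,0,-0.04,0,0.085],
    [0,0,-0.03,0,0.085],
    [0,0,0,0,0.085],
  ],
)

```text
clock: 9.65
position: [548.0, -266.3, 207.2]
ee_rot: [-0.591, 0.806, -0.005, 0.003]
contact_force: [0.6, -0.0, 0.8]
gripper_width: 84.9
```

```bash
python3 wr.py w4
```

```text
[ 548.  -266.3  207.2] [-0.5914  0.8064 -0.0046  0.0032] [-0.186  0.37  -0.078  0.002 -1.112 -0.12 ]
59.5 hi [346. 253.] [ 488.6 -166.4   58.9] [ 484.7 -156.6] [24.3 47.7] 0.2
64 hi [354. 321.] [497.5 -85.   64.9] [497.7 -84.8] [14.2 36.7] 4.3
```

View pics/w4.png

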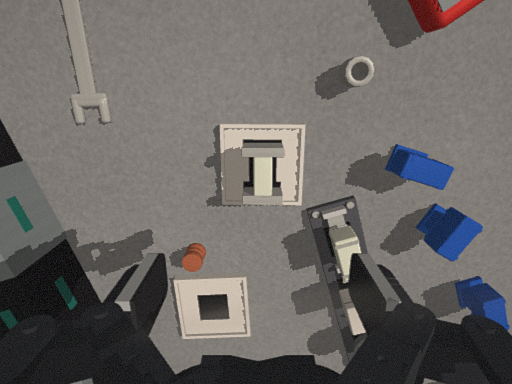

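Emit:
drive_tool(
  steps=[
    [0,0,0,-6,0.085],
    [0,0,0,-6,0.085],
    [0,0,0,-5.6,0.085],
    [-0.025,0.015,0,0,0.085],
    [-0.035,0.02,0.02,0,0.085],
    [-0.035,0.02,0.02,0,0.085],
    [-0.015,0.006,0.01,0,0.085],
    [0,0,0,0,0.085],
    [0,0,0,0,0.085],
    [0,0,0,0,0.085],
  ],
)

```text
clock: 10.7
position: [485.0, -156.0, 151.5]
ee_rot: [0.707, -0.707, 0.0, -0.0]
contact_force: [0.1, -0.7, 0.1]
gripper_width: 85.3
```

```bash
python3 wr.py w5
python3 - <<'E'
import numpy as np,cv2
X=np.load("pics/w4.npy")
for nm,zt in (("w4",55),):
  roi=(abs(X[...,2]-zt)<3)&(abs(X[...,0]-545)<45)&(abs(X[...,1]+265)<45)
  q=X[roi];r=cv2.minAreaRect(q[:,:2].astype(np.float32));print(r,np.median(q,0))
E
```

```text
[ 485.  -156.   151.5] [ 7.073e-01 -7.069e-01  3.000e-04 -1.000e-04] [ 0.008  0.266 -0.387  0.    -0.917 -0.008]
59.5 hi [258. 195.] [ 484.6 -157.6   58.8] [ 484.7 -156.4] [47.9 24.4] 89.5
64 hi [257. 279.] [485.4 -86.3  64.7] [485.3 -84.8] [36.6 35.6] 89.4
64 hi [257. 345.] [485.4 -15.8  62.9] [485.5 -16.6] [39.9 34.8] 1.1
66 hi [257. 280.] [485.4 -85.6  64.8] [485.5 -85.1] [35.5 36. ] 0.2
((545.336669921875, -265.5167236328125), (56.80488967895508, 39.37571716308594), 72.69197845458984) [ 544.82013003 -267.67624413   54.7566108 ]
```

View pics/w5.png

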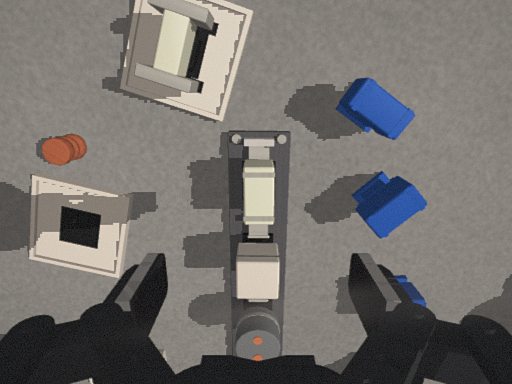

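Emit:
drive_tool(
  steps=[
    [0,0,0.03,0,0.085],
    [0,0,0.04,0,0.085],
    [0,0,0.025,0,0.085],
    [0,0,0.015,0,0.085],
    [0,0,0.0075,0,0.085],
    [0,0,0,0,0.085],
    [0,0,0,0,0],
    [0,0,0,0,0],
    [0,0,0,0,0],
    [0,0,0,0,0],
    [0,0,0,0,0],
    [0,0,0,0,0],
    [0,0,0,0,0],
    [0,0,0,0,0],
  ],
)

```text
clock: 12.15
position: [485.0, -155.4, 34.6]
ee_rot: [0.708, -0.706, 0.001, -0.0]
contact_force: [-1.0, 1.0, 5.5]
gripper_width: 23.0
```

Emit:
drive_tool(
  steps=[
    [0,0,-0.002,0,0],
    [0,0,-0.003,0,0],
    [0,0,-0.004,0,0],
    [0,0,-0.004,0,0],
    [0,0,-0.004,0,0],
    [0,0,-0.004,0,0],
    [0,0,-0.006,0,0],
    [0,0,-0.02,0,0],
    [0,0,-0.025,0,0],
    [0,0,-0.025,0,0],
    [0,0,0,0,0],
    [0,0,0,0,0],
  ],
)

```text
clock: 13.35
position: [484.1, -155.3, 131.4]
ee_rot: [0.707, -0.707, 0.0, -0.001]
contact_force: [0.6, -0.3, -1.6]
gripper_width: 22.7
```

```bash
python3 wr.py w6
```

```text
[ 484.1 -155.3  131.4] [ 7.074e-01 -7.068e-01  3.000e-04 -6.000e-04] [ 0.009  0.289 -0.415 -0.001 -0.866 -0.008]
64 hi [256. 353.] [485.3 -26.1  62.8] [485.1 -26.3] [34.6 14.6] 9.0
```

View pics/w6.png

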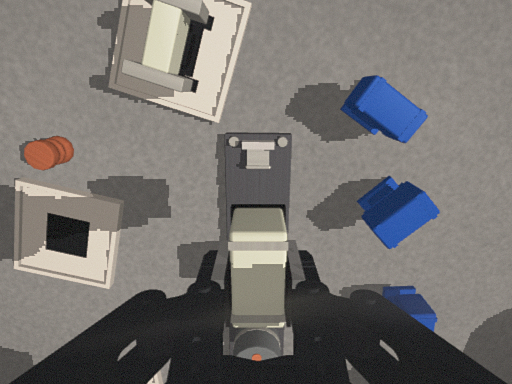

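Emit:
drive_tool(
  steps=[
    [-0.015,-0.003,0,0,0],
    [-0.03,-0.006,0,0,0],
    [-0.04,-0.008,0,0,0],
    [-0.04,-0.008,0,0,0],
    [-0.04,-0.008,0,0,0],
    [-0.04,-0.008,0,0,0],
    [-0.04,-0.008,0,0,0],
    [-0.04,-0.008,0,0,0],
    [-0.04,-0.008,0,0,0],
    [-0.04,-0.008,0,0,0],
    [-0.04,-0.008,0,0,0],
    [-0.03,-0.004,0,0,0],
    [-0.023,-0.002,0,0,0],
    [0,0,0,6,0],
    [0,0,0,6,0],
    [0,0,0,4.5,0],
    [0,0,0,0,0],
    [0,0,0,0,0],
  ],
)

```text
clock: 15.2
position: [570.2, 302.3, 129.4]
ee_rot: [-0.599, 0.8, -0.0, -0.001]
contact_force: [0.6, -0.1, -1.1]
gripper_width: 22.7
```

```bash
python3 wr.py w7
```

```text
[570.2 302.3 129.4] [-0.5994  0.8005 -0.     -0.0013] [ 0.738  0.502 -0.072 -0.    -1.    -1.023]
```

View pics/w7.png

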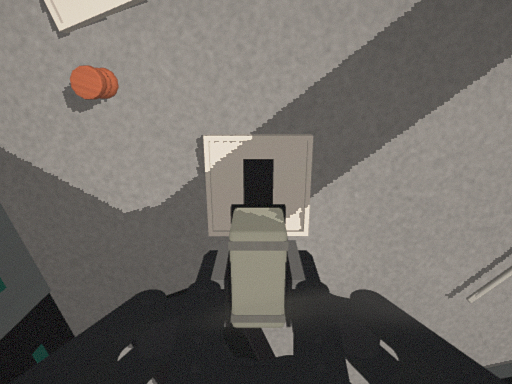

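```bash
cat > outl.py <<'E'
from h import *
import sys
nm,box,half=sys.argv[1],eval(sys.argv[2]),float(sys.argv[3])
st=arm.read_state();K,C,p=ext("wrist",st)
im=cv2.imread(f"pics/{nm}.png");m0=(im.max(2)<int(sys.argv[4]) if len(sys.argv)>4 else im.max(2)<60).astype(np.uint8);m=m0*0;c0,c1,r0,r1=box;m[r0:r1,c0:c1]=m0[r0:r1,c0:c1]
n,l,s,ce=cv2.connectedComponentsWithStats(m);i=1+np.argmax(s[1:,4]);print(s[i])
L=l==i; ys=np.where(L.any(1))[0]; y0=ys[0]
rows=[y for y in ys[4:-2]]
left=np.array([[np.where(L[y])[0][0]-.5,y] for y in rows]);right=np.array([[np.where(L[y])[0][-1]+.5,y] for y in rows])
a=ray(left,K,C,p,6);b=ray(right,K,C,p,6)
Rm=R.from_quat(st["ee_rot"]).as_matrix();P=st["position"]
a=(a-P)@Rm;b=(b-P)@Rm
mid=(a+b)/2; f=np.polyfit(mid[:,0],mid[:,1],1)
xs=L[y0+2]; cx=np.where(xs)[0].mean(); top=(ray([cx,y0-.5],K,C,p,6)[0]-P)@Rm
print("width",np.median(b[:,1]-a[:,1]).round(1),"ang",np.degrees(np.arctan(f[0])).round(2),"centre tool x,y",(top[0]-half).round(1),np.polyval(f,top[0]-half).round(1))
E
python3 outl.py w7 "(235,282,145,205)" 25
python3 held.py w7 "[570.2,302.3,129.4]" "[(245,272,218,236),(245,272,300,312)]"
python3 - <<'E'
from h import *
st=arm.read_state();Rm=R.from_quat(st["ee_rot"]).as_matrix()
X=(np.load("pics/w7.npy")-st["position"])@Rm
q=X[205:340,215:300].reshape(-1,3);q=q[abs(q[:,2]+24)<5];print(q.min(0),q.max(0),np.median(q,0))
E
```

```text
[ 243  159   30   46 1335]
width 25.1 ang -0.01 centre tool x,y -1.2 0.6
[ -7.3 -23.5  18.5] [-12.9 -25.5   7.6] [ -1.6 -20.8  25.5]
[ 2.6 10.2 24.2] [-3.6  5.8 22.7] [ 8.9 15.  25.8]
[-23.61275087 -17.87154238 -28.97695373] [ 25.68309404  18.17366448 -19.00944018] [  6.0872512    0.45023344 -23.7598815 ]
```

Emit:
drive_tool(
  steps=[
    [-0.002,0.0005,0.02,0,0],
    [0,0,0.03,0,0],
    [0,0,0.025,0,0],
    [0,0,0.013,0,0],
    [0,0,0.007,0,0],
    [0,0,0,0,0],
    [0,0,0,0,0],
    [0,0,0,0,0],
  ],
)

```text
clock: 16.05
position: [571.6, 305.4, 37.3]
ee_rot: [-0.599, 0.801, 0.0, 0.001]
contact_force: [-0.1, 0.1, -0.8]
gripper_width: 22.9
```

Emit:
drive_tool(
  steps=[
    [0,0,0.001,0,0],
    [0,0,0,0,0],
    [0,0,0,0,0],
  ],
)

```text
clock: 16.35
position: [570.9, 304.8, 35.2]
ee_rot: [-0.599, 0.801, 0.0, 0.0]
contact_force: [0.0, -0.4, -1.9]
gripper_width: 23.2
```

Emit:
drive_tool(
  steps=[
    [0,0,0.002,0,0],
    [0,0,0,0,0],
    [0,0,0,0,0],
    [0,0,0,0,0],
  ],
)

```text
clock: 16.75
position: [570.8, 304.7, 32.7]
ee_rot: [-0.599, 0.801, -0.0, -0.0]
contact_force: [-0.3, -0.7, -1.5]
gripper_width: 22.9
```

Emit:
drive_tool(
  steps=[
    [0,0,0.001,0,0],
    [0,0,0,0,0],
    [0,0,0,0,0],
  ],
)

```text
clock: 17.05
position: [570.7, 304.7, 31.8]
ee_rot: [-0.599, 0.801, -0.0, -0.0]
contact_force: [0.4, -0.5, -0.8]
gripper_width: 22.8
```

Emit:
drive_tool(
  steps=[
    [0,0,0.001,0,0],
    [0,0,0,0,0],
    [0,0,0,0,0],
  ],
)

```text
clock: 17.35
position: [570.8, 304.7, 30.8]
ee_rot: [-0.599, 0.801, -0.0, -0.0]
contact_force: [-0.6, 1.3, -1.3]
gripper_width: 23.2
```

Emit:
drive_tool(
  steps=[
    [0,0,0.001,0,0],
    [0,0,0,0,0],
    [0,0,0,0,0],
  ],
)

```text
clock: 17.65
position: [570.9, 304.8, 30.7]
ee_rot: [-0.599, 0.801, -0.0, 0.0]
contact_force: [-1.7, -0.7, 5.5]
gripper_width: 23.1
```

Emit:
drive_tool(
  steps=[
    [0,0,0,0,0.03],
    [0,0,0,0,0.05],
    [0,0,0,0,0.085],
    [0,0,0,0,0.085],
    [0,0,0,0,0.085],
    [0,0,0,0,0.085],
    [0,0,-0.02,0,0.085],
    [0,0,-0.04,0,0.085],
    [0,0,-0.04,0,0.085],
    [0,0,-0.03,0,0.085],
    [0,0,0,0,0.085],
    [0,0,0,0,0.085],
  ],
)

```text
clock: 18.85
position: [570.7, 304.9, 160.5]
ee_rot: [-0.599, 0.801, 0.0, 0.001]
contact_force: [0.2, -0.7, -1.0]
gripper_width: 85.1
```

```bash
python3 wr.py w8
python3 - <<'E'
import numpy as np,cv2
X=np.load("pics/w8.npy")
roi=(abs(X[...,2]-55)<3)&(abs(X[...,0]-571)<45)&(abs(X[...,1]-303)<45)
q=X[roi];r=cv2.minAreaRect(q[:,:2].astype(np.float32));print(r,np.median(q,0))
E
```

```text
[570.7 304.9 160.5] [-5.987e-01  8.010e-01  3.000e-04  8.000e-04] [ 7.400e-01  4.740e-01 -3.300e-02 -1.000e-03 -1.062e+00 -1.027e+00]
((570.523193359375, 304.0094909667969), (48.18910217285156, 24.21639633178711), 73.96534729003906) [570.24481082 302.62500769  54.79722314]
```

View pics/w8.png

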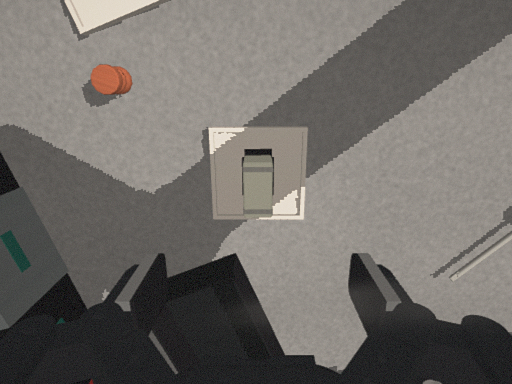

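Emit:
drive_tool(
  steps=[
    [0,0,0,-6,0.085],
    [0,0,0,-6,0.085],
    [0,0,0,-4.5,0.085],
    [0.02,0.006,0,0,0.085],
    [0.04,0.012,0,0,0.085],
    [0.04,0.012,0,0,0.085],
    [0.04,0.012,0,0,0.085],
    [0.04,0.011,0,0,0.085],
    [0.04,0.011,0,0,0.085],
    [0.04,0.011,0,0,0.085],
    [0.037,0.0074,0,0,0.085],
    [0.02,0.003,0,0,0.085],
    [0,0,0,0,0.085],
    [0,0,0,0,0.085],
    [0,0,0,0,0.085],
  ],
)

```text
clock: 20.4
position: [485.7, -11.7, 159.1]
ee_rot: [0.708, -0.706, -0.0, 0.001]
contact_force: [0.4, 1.0, -0.4]
gripper_width: 84.8
```

```bash
python3 wr.py w9
```

```text
[485.7 -11.7 159.1] [ 7.078e-01 -7.064e-01 -3.000e-04  5.000e-04] [ 0.311  0.22  -0.429 -0.    -0.923 -0.309]
64 hi [258.  98.] [485.3 -85.3  64.7] [485.3 -84.4] [36.1 35.9] 88.8
64 hi [258. 194.] [485.2 -13.1  62.8] [485.4 -12.5] [40.5 40.5] 31.1
66 hi [258.  99.] [485.3 -84.7  64.7] [485.5 -84.3] [35.7 35.6] 89.6
```

View pics/w9.png

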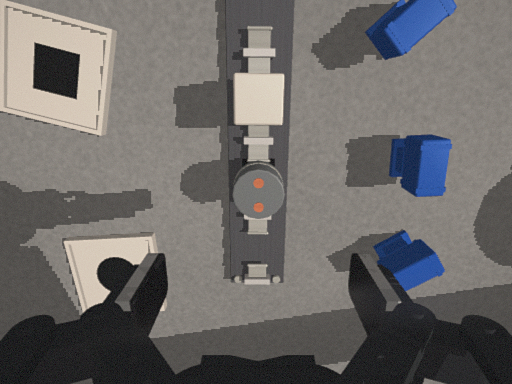

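Emit:
drive_tool(
  steps=[
    [0.0008,0,0.03,0,0.085],
    [0,0,0.04,0,0.085],
    [0,0,0.03,0,0.085],
    [0,0,0.015,0,0.085],
    [0,0,0.009,0,0.085],
    [0,0,0,0,0.085],
    [0,0,0,0,0.085],
    [0,0,0,0,0],
    [0,0,0,0,0],
    [0,0,0,0,0],
    [0,0,0,0,0],
    [0,0,0,0,0],
    [0,0,0,0,0],
    [0,0,0,0,0],
    [0,0,0,0,0],
  ],
)

```text
clock: 21.95
position: [486.4, -13.0, 36.8]
ee_rot: [0.708, -0.707, 0.001, -0.001]
contact_force: [-1.2, 0.6, 5.8]
gripper_width: 40.5
```

Emit:
drive_tool(
  steps=[
    [0,0,-0.002,0,0],
    [0,0,-0.003,0,0],
    [0,0,-0.004,0,0],
    [0,0,-0.004,0,0],
    [0,0,-0.004,0,0],
    [0,0,-0.004,0,0],
    [0,0,-0.006,0,0],
    [0,0,-0.02,0,0],
    [0,0,-0.025,0,0],
    [0,0,-0.025,0,0],
    [0,0,0,0,0],
    [0,0,0,0,0],
  ],
)

```text
clock: 23.15
position: [485.6, -13.1, 133.3]
ee_rot: [0.707, -0.707, 0.0, -0.001]
contact_force: [-0.6, -0.1, -2.0]
gripper_width: 40.6
```

```bash
python3 wr.py w10
```

```text
[485.6 -13.1 133.3] [ 7.074e-01 -7.068e-01  1.000e-04 -6.000e-04] [ 0.308  0.251 -0.465 -0.001 -0.854 -0.307]
64 hi [258. 102.] [485.3 -85.4  64.7] [485.4 -84.3] [36.1 35.9] 0.0
66 hi [258. 102.] [485.3 -85.4  64.7] [485.4 -84.3] [35.7 35.6] 0.0
```

View pics/w10.png

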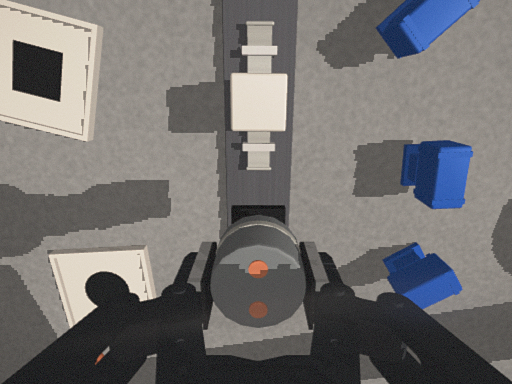

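Emit:
drive_tool(
  steps=[
    [-0.012,-0.015,0,0,0],
    [-0.022,-0.03,0,0,0],
    [-0.028,-0.04,0,0,0],
    [-0.025,-0.035,0,0,0],
    [-0.015,-0.02,0,0,0],
    [-0.0076,-0.01,0,0,0],
    [0,0,0,0,0],
    [0,0,0,0,0],
    [0,0,0,0,0],
  ],
)

```text
clock: 24.1
position: [634.3, 95.7, 132.7]
ee_rot: [0.707, -0.707, -0.0, 0.001]
contact_force: [0.1, 0.3, -1.2]
gripper_width: 40.5
```

```bash
python3 wr.py w11
```

```text
[634.3  95.7 132.7] [ 7.072e-01 -7.070e-01 -4.000e-04  6.000e-04] [ 0.401  0.492 -0.079 -0.    -1.001 -0.401]
```

View pics/w11.png

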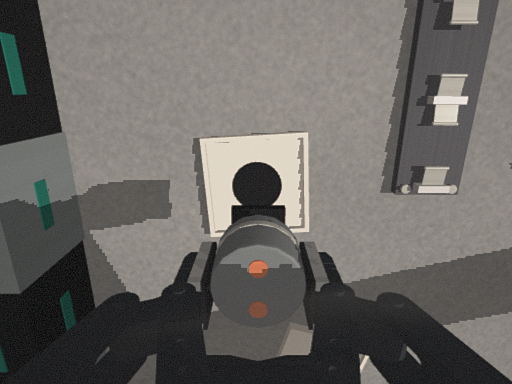

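Run:
```python
from h import *
st=arm.read_state();K,C,p=ext("wrist",st)
im=cv2.imread("pics/w11.png");m=(im.max(2)<60).astype(np.uint8);m[:155]=0;m[204:]=0;m[:,:225]=0;m[:,292:]=0
c,_=cv2.findContours(m,cv2.RETR_EXTERNAL,cv2.CHAIN_APPROX_NONE);k=max(c,key=cv2.contourArea).reshape(-1,2);k=k[k[:,1]<200]
q=ray(k,K,C,p,6);A=np.c_[2*q[:,:2],np.ones(len(q))];s=np.linalg.lstsq(A,(q[:,:2]**2).sum(1),rcond=None)[0]
print(s[:2],np.sqrt(s[2]+s[0]**2+s[1]**2),"tool",(np.r_[s[:2],6]-st["position"])@R.from_quat(st["ee_rot"]).as_matrix())
Rm=R.from_quat(st["ee_rot"]).as_matrix();X=(np.load("pics/w11.npy")-st["position"])@Rm
q=X[205:340,205:310].reshape(-1,3);q=q[abs(q[:,2]+27)<5];print(q.min(0),q.max(0),np.median(q,0))
```

```text
[635.26129681  96.87461674] 20.681416760780262 tool [ -1.1798399   -0.80052079 126.97553965]
[-21.56901952 -21.87239642 -31.96401389] [ 21.08947741  21.87455482 -22.00635049] [  1.91602388   0.4879361  -25.63069393]
```

Adjust by x −1.2 and y −1 mm, then descend to about 34 mm.

Emit:
drive_tool(
  steps=[
    [-0.0012,-0.001,0.02,0,0],
    [0,0,0.03,0,0],
    [0,0,0.025,0,0],
    [0,0,0.013,0,0],
    [0,0,0.008,0,0],
    [0,0,0,0,0],
    [0,0,0,0,0],
    [0,0,0,0,0],
  ],
)

```text
clock: 24.95
position: [637.5, 98.1, 38.3]
ee_rot: [0.708, -0.707, 0.001, -0.001]
contact_force: [-0.3, 0.3, -1.0]
gripper_width: 40.3
```

Emit:
drive_tool(
  steps=[
    [0,0,0.001,0,0],
    [0,0,0,0,0],
    [0,0,0,0,0],
  ],
)

```text
clock: 25.25
position: [636.7, 97.9, 36.1]
ee_rot: [0.708, -0.707, 0.0, -0.0]
contact_force: [-0.5, 0.2, -1.8]
gripper_width: 40.5
```

Emit:
drive_tool(
  steps=[
    [0,0.001,0.002,0,0],
    [0,0,0,0,0],
    [0,0,0,0,0],
    [0,0,0,0,0],
  ],
)

```text
clock: 25.65
position: [635.6, 97.8, 33.8]
ee_rot: [0.708, -0.707, 0.0, 0.0]
contact_force: [0.6, -0.5, -0.3]
gripper_width: 40.3
```

Emit:
drive_tool(
  steps=[
    [0,0,0.001,0,0],
    [0,0,0,0,0],
    [0,0,0,0,0],
  ],
)

```text
clock: 25.95
position: [635.8, 97.9, 32.9]
ee_rot: [0.708, -0.707, 0.0, -0.0]
contact_force: [0.7, -0.1, -1.6]
gripper_width: 40.3
```

Emit:
drive_tool(
  steps=[
    [0,0,0.001,0,0],
    [0,0,0,0,0],
    [0,0,0,0,0],
  ],
)

```text
clock: 26.25
position: [635.8, 97.8, 32.8]
ee_rot: [0.708, -0.707, 0.0, -0.0]
contact_force: [-1.2, 0.2, 6.7]
gripper_width: 40.5
```

Emit:
drive_tool(
  steps=[
    [0,0,0,0,0.05],
    [0,0,0,0,0.07],
    [0,0,0,0,0.085],
    [0,0,0,0,0.085],
    [0,0,0,0,0.085],
    [0,0,0,0,0.085],
    [0,0,-0.02,0,0.085],
    [0,0,-0.04,0,0.085],
    [0,0,-0.04,0,0.085],
    [0,0,-0.03,0,0.085],
    [0,0,0,0,0.085],
    [0,0,0,0,0.085],
  ],
)

```text
clock: 27.45
position: [635.6, 98.0, 162.5]
ee_rot: [0.707, -0.707, 0.0, -0.001]
contact_force: [-0.5, -0.9, -0.9]
gripper_width: 84.7
```

```bash
python3 wr.py w12
python3 - <<'E'
import numpy as np,cv2
X=np.load("pics/w12.npy")
roi=(abs(X[...,2]-59)<3)&(abs(X[...,0]-636)<45)&(abs(X[...,1]-97)<45)
q=X[roi];r=cv2.minEnclosingCircle(q[:,:2].astype(np.float32));print(r,np.median(q,0),q.min(0),q.max(0))
E
```

```text
[635.6  98.  162.5] [ 7.074e-01 -7.068e-01  1.000e-04 -8.000e-04] [ 4.040e-01  4.660e-01 -4.100e-02 -1.000e-03 -1.062e+00 -4.030e-01]
((635.6394653320312, 98.39250946044922), 20.886226654052734) [635.26795551  97.47326555  58.82967881] [614.77414458  77.79168533  56.00902767] [656.50862652 119.12428682  61.40543717]
```

View pics/w12.png

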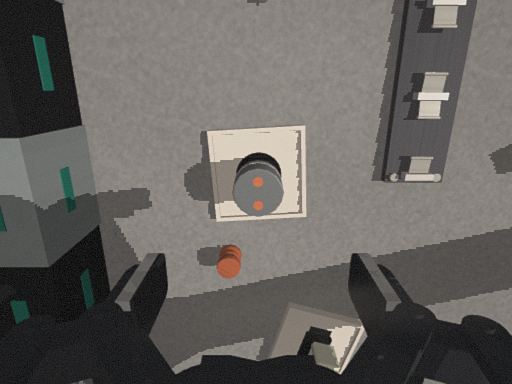

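Emit:
drive_tool(
  steps=[
    [0.015,0.012,0,0,0.085],
    [0.03,0.025,0,0,0.085],
    [0.035,0.03,0,0,0.085],
    [0.035,0.03,0,0,0.085],
    [0.035,0.03,0,0,0.085],
    [0.0225,0.015,0,0,0.085],
    [0.01,0.008,0,0,0.085],
    [0,0,0,0,0.085],
    [0,0,0,0,0.085],
    [0,0,0,0,0.085],
  ],
)

```text
clock: 28.5
position: [486.7, -84.0, 161.4]
ee_rot: [0.708, -0.706, -0.0, 0.0]
contact_force: [-0.3, -0.1, 0.5]
gripper_width: 84.9
```

```bash
python3 wr.py w13
```

```text
[486.7 -84.  161.4] [ 7.079e-01 -7.063e-01 -0.000e+00  1.000e-04] [ 0.159  0.23  -0.409  0.    -0.932 -0.156]
64 hi [259. 193.] [485.5 -85.7  64.7] [485.3 -84.5] [36.2 35.6] 89.5
66 hi [259. 194.] [485.5 -85.1  64.8] [485.3 -84.5] [35.5 35.4] 89.4
```

View pics/w13.png

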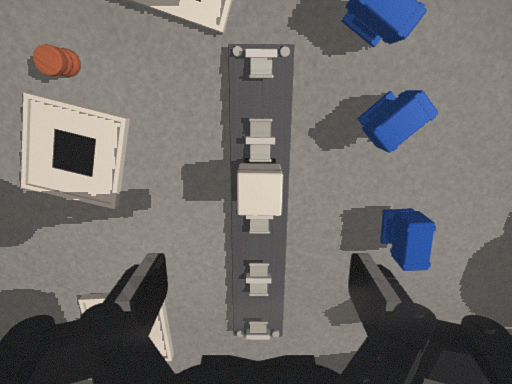

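Emit:
drive_tool(
  steps=[
    [0.0005,0.001,0.03,0,0.085],
    [0,0,0.04,0,0.085],
    [0,0,0.03,0,0.085],
    [0,0,0.016,0,0.085],
    [0,0,0.01,0,0.085],
    [0,0,0,0,0.085],
    [0,0,0,0,0.085],
    [0,0,0,0,0],
    [0,0,0,0,0],
    [0,0,0,0,0],
    [0,0,0,0,0],
    [0,0,0,0,0],
    [0,0,0,0,0],
    [0,0,0,0,0],
    [0,0,0,0,0],
  ],
)

```text
clock: 30.05
position: [485.4, -85.4, 36.6]
ee_rot: [0.708, -0.707, 0.0, -0.0]
contact_force: [0.1, 1.1, 5.8]
gripper_width: 35.0
```

Emit:
drive_tool(
  steps=[
    [0,0,-0.002,0,0],
    [0,0,-0.003,0,0],
    [0,0,-0.004,0,0],
    [0,0,-0.004,0,0],
    [0,0,-0.004,0,0],
    [0,0,-0.004,0,0],
    [0,0,-0.006,0,0],
    [0,0,-0.02,0,0],
    [0,0,-0.025,0,0],
    [0,0,-0.025,0,0],
    [0,0,0,0,0],
    [0,0,0,0,0],
  ],
)

```text
clock: 31.25
position: [484.7, -85.2, 133.3]
ee_rot: [0.707, -0.707, 0.0, -0.001]
contact_force: [-0.5, -0.3, -1.3]
gripper_width: 35.2
```

Emit:
drive_tool(
  steps=[
    [0.003,-0.015,0,0,0],
    [0.004,-0.03,0,0,0],
    [0.004,-0.04,0,0,0],
    [0.004,-0.04,0,0,0],
    [0.003,-0.03,0,0,0],
    [0.002,-0.015,0,0,0],
    [0.001,-0.006,0,0,0],
    [0,0,0,5,0],
    [0,0,0,5,0],
    [0,0,0,4,0],
    [0,0,0,0,0],
    [0,0,0,0,0],
  ],
)

```text
clock: 32.45
position: [659.9, -106.1, 132.2]
ee_rot: [-0.617, 0.787, 0.001, -0.001]
contact_force: [0.4, -0.6, -1.9]
gripper_width: 34.9
```

```bash
python3 wr.py w14; python3 outl.py w14 "(222,295,140,203)" 19;python3 - <<'E'
from h import *
st=arm.read_state()
Rm=R.from_quat(st["ee_rot"]).as_matrix();X=(np.load("pics/w14.npy")-st["position"])@Rm
q=X[200:340,205:310].reshape(-1,3);q=q[abs(q[:,2]+29)<5];print(q.min(0),q.max(0),np.median(q,0))
E
```

```text
[ 659.9 -106.1  132.2] [-6.167e-01  7.872e-01  6.000e-04 -6.000e-04] [ 0.082  0.534 -0.005 -0.    -1.033 -0.324]
[ 236  165   42   38 1583]
width 36.5 ang 1.25 centre tool x,y -1.0 -0.9
[-18.69743574 -21.51024529 -33.97308174] [ 18.16658022  21.77669448 -24.00143584] [  2.54827408   0.1598424  -27.86871458]
```

View pics/w14.png

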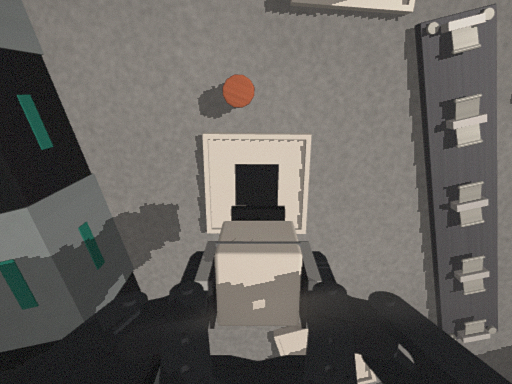

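Emit:
drive_tool(
  steps=[
    [-0.001,-0.0005,0.02,0,0],
    [0,0,0.03,0,0],
    [0,0,0.025,0,0],
    [0,0,0.013,0,0],
    [0,0,0.008,0,0],
    [0,0,0,0,0],
    [0,0,0,0,0],
    [0,0,0,0,0],
    [0,0,0,0,0],
  ],
)

```text
clock: 33.4
position: [662.3, -105.3, 38.1]
ee_rot: [-0.616, 0.788, -0.001, 0.001]
contact_force: [-0.4, -0.3, -0.9]
gripper_width: 35.4
```

Emit:
drive_tool(
  steps=[
    [0,0,0.001,0,0],
    [0,0,0,0,0],
    [0,0,0,0,0],
  ],
)

```text
clock: 33.7
position: [661.6, -105.3, 35.9]
ee_rot: [-0.616, 0.788, -0.0, 0.0]
contact_force: [0.6, 0.8, -1.7]
gripper_width: 35.3
```

Emit:
drive_tool(
  steps=[
    [0,0,0.002,0,0],
    [0,0,0,0,0],
    [0,0,0,0,0],
    [0,0,0,0,0],
  ],
)

```text
clock: 34.1
position: [661.6, -105.3, 33.8]
ee_rot: [-0.616, 0.788, -0.0, -0.0]
contact_force: [-0.4, -0.2, -1.3]
gripper_width: 35.4
```

Emit:
drive_tool(
  steps=[
    [0,0,0.001,0,0],
    [0,0,0,0,0],
    [0,0,0,0,0],
  ],
)

```text
clock: 34.4
position: [661.6, -105.3, 32.8]
ee_rot: [-0.616, 0.788, 0.0, -0.0]
contact_force: [0.1, -0.5, -1.6]
gripper_width: 35.0
```

Emit:
drive_tool(
  steps=[
    [0,0,0.001,0,0],
    [0,0,0,0,0],
    [0,0,0,0,0],
  ],
)

```text
clock: 34.7
position: [661.6, -105.3, 32.7]
ee_rot: [-0.616, 0.788, -0.0, 0.0]
contact_force: [-2.2, 0.5, 4.5]
gripper_width: 34.9
```

Emit:
drive_tool(
  steps=[
    [0,0,0,0,0.045],
    [0,0,0,0,0.065],
    [0,0,0,0,0.085],
    [0,0,0,0,0.085],
    [0,0,0,0,0.085],
    [0,0,0,0,0.085],
    [0,0,-0.02,0,0.085],
    [0,0,-0.04,0,0.085],
    [0,0,-0.04,0,0.085],
    [0,0,-0.04,0,0.085],
    [0,0,0,0,0.085],
    [0,0,0,0,0.085],
    [0,0,0,0,0.085],
  ],
)

```text
clock: 36.0
position: [660.6, -105.2, 170.5]
ee_rot: [-0.616, 0.788, 0.001, -0.001]
contact_force: [-0.6, -0.1, 0.2]
gripper_width: 85.2
```

```bash
python3 wr.py w15
python3 - <<'E'
from h import *
X=np.load("pics/w15.npy")
def rep(n,X,c,zt):
    roi=(abs(X[...,2]-zt)<2.5)&(abs(X[...,0]-c[0])<40)&(abs(X[...,1]-c[1])<40)
    q=X[roi]
    if len(q)>20:
        r=cv2.minAreaRect(q[:,:2].astype(np.float32));print(n,np.round(r[0],1),np.round(r[1],1),round(r[2],1),np.median(q,0).round(1))
rep("w15 sq",X,(661,-106),61)
for n in("scene","side"):
    im,d=arm.get_image(n);cv2.imwrite(f"pics/{n}_f.png",im);K,C,p=ext(n)
    v,u=np.mgrid[0:384,0:512]
    X=(np.stack([(u-K[0,2])/K[0,0]*d,-(v-K[1,2])/K[1,1]*d,-d,np.ones_like(d)],-1)@C.T)[...,:3]
    for nm,c,z in(("sq",(661,-106),61.5),("wa",(545,-265),55.5),("lo",(571,304),55.5),("ro",(636,98),59.5)): rep(n+nm,X,c,z)
a=np.hstack([cv2.imread("pics/scene_f.png"),cv2.imread("pics/side_f.png")]);cv2.imwrite("pics/f.png",cv2.resize(a,(800,300)))
E
```

```text
[ 660.6 -105.2  170.5] [-0.616   0.7878  0.0009 -0.0009] [ 8.300e-02  5.030e-01  4.300e-02 -1.000e-03 -1.113e+00 -3.260e-01]
w15 sq [ 661.9 -104.5] [36.4 35.7] 76.6 [ 661.5 -105.4   60.7]
scenesq [ 663.  -103.6] [35.8 36.3] 75.1 [ 664.1 -103.6   61. ]
scenewa [ 546.4 -264.3] [56.7 40.3] 71.5 [ 547.  -263.4   54.8]
scenelo [572.9 303.9] [47.2 25.6] 74.6 [573.3 304.6  54.4]
scenero [637.6  99. ] [40.  40.3] 14.3 [638.8  99.3  58.8]
sidesq [ 660.3 -105.6] [37.7 35.4] 75.9 [ 660.  -106.5   61.6]
sidewa [ 543.8 -266.3] [57.  39.4] 72.3 [ 543.5 -268.9   55.4]
sidelo [568.4 302.7] [50.2 23.7] 72.9 [568.3 300.3  56.2]
sidero [633.5  96.2] [38.2 37.9] 77.9 [633.6  94.9  59.8]
```

View pics/scene_f.png

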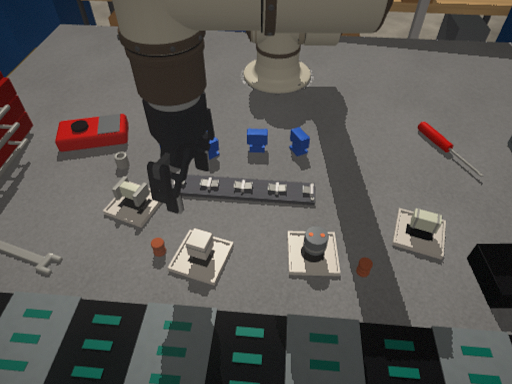

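View pics/w15.png

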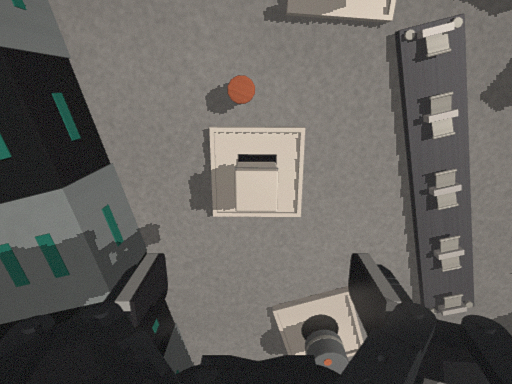

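All four stand centred in their own trays: waisted (130,190), square (200,245), round (315,240) and long (425,220) in the scene picture. The gripper is open and clear at 170 mm, so I hand the job in.

```bash
python3 -c "
from bench import arm
print(arm.job_done())"
```

```text
the job is handed in; nothing more can be done
None
```

All four parts are out of their clips and standing upright in their own trays. I handed the job in at about 36 s of the 96 s limit, and the hand-in reported no verdict.

I gripped each part across x, pulled it straight up, turned it to match the outline, set it down until I felt light contact, then let go and backed off. The blue look-alikes were not touched.

- **Position:** the wrist camera put every part within about 2 mm of its outline's centre; the limit is 12 mm.
- **Turn:** the fuses and the relay were within about 1° of their outlines; the limit is 0.26 rad, about 15°. The contactor can stand at any turn.
- **Height:** the head tops match feet resting on the tray floors.
- **Force:** contact at set-down stayed under about 7 N.
- **Disagreement:** the final scene and side views differed from each other by 2 to 5 mm. This is roughly the 2 mm calibration error of each camera, and both views still put every part well inside the limits.
- **Not measured:** I did not measure the parts' speed before handing in, and I measured tilt only for the waisted fuse while it was still in the gripper.

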